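# Put up the three-tier praline stand

### The arm

A 6-joint arm with a two-finger parallel gripper is mounted at the origin on a cart in front of the work surface, level with it; the furniture and walls round the work are solid. World frame = base frame: x ahead of the robot, y to its left, z up, the work surface at z = 0. Lengths are in mm, angles in rad, forces in N, time in s.
With the tool pointing down it reaches from about 300 to 775 mm from the base axis. Payload 14.6 kg.
Tool frame: the origin (TCP) lies on the centre line of the jaws, within the pads' length; the fingertips stand 19 mm ahead of it and the grasp point (between the pads) is the TCP (bot.tip_reach is the distance from the TCP to the fingertips, in mm); y points along the fingers, x is the direction in which the jaws open and shut, and the axes are right-handed (so a half turn about y gives the same grasp; the last joint's range is limited). The gripper opens to 85 mm and grips with 20 to 120 N. Pads are 22 mm wide; open, the fingers measure 114 mm over their backs; the gripper's body (76 mm by 85 mm) begins 54 mm behind the grasp point. The pads swing forward as they close: fully open they stand 13 mm farther back than shut.
Start: joints at [-1.205, 0.3, 1.521, -0, 1.321, -0.067], TCP at [230.67, -499.28, 226.781] pointing down, gripper open.
Joint ranges: [-3.03, 3.03], [-0.79, 2.21], [0.23, 2.52], [-1.04, 4.18], [0, 3.07], [-2.55, 2.55]. Speed limits (rad/s): [2.22, 2.22, 2.57, 3.14, 3.14, 3.14].

### API

Orientations are given as a unit quaternion [w, x, y, z].
In Python, from rig import bot gives the robot as it stands. Calls block until the motion is done:
- bot.move_to(position, orientation): joint-space move of the TCP to a pose.
- bot.servo_line(position, attitude=None, speed=150, until_force=None): straight line of the TCP; attitude=None keeps the orientation; speed is the mean speed in mm/s. With until_force (N) it stops when the force on the tool has changed by that much, and returns True; else False.
- bot.move_joints(angles): joint-space move.
- bot.move_gripper(opening, grip_force=None): finger opening in mm; grip_force is the grip in N (None keeps the last); returns when the fingers have stopped.
- bot.dwell(seconds).
- bot.ik(position, orientation): joint angles nearest the present ones, or None.
- bot.read_state(): the state.
- bot.read_camera(name): name is "scene" or "top" or "wrist"; returns a dict with "image" (384x512x3 uint8, blue, green, red), "depth" (384x512 float32, mm along the optical axis (not along the pixel's ray), 0 where there is no reading), "fovy" (degrees; the focal length in pixels is half the picture's height over the tangent of half this angle, whatever the lens; pixels are square), "cx", "cy" (the principal point, pixels), "k1" (the pictures are not rectified: a ray, as slopes to the right and down, at radius r is drawn at 1 + k1 r^2 times it, then the intrinsics apply), "eye" and "attitude" of the camera in the world; the wrist camera has in their place "mount" (4x4, takes a point from camera to tool coordinates, whose origin is the TCP and whose axes are the tool frame's). Camera axes: x right, y down, z forward; pixel columns grow to the right and rows downward; lengths in mm; the calibration is good to about 2 mm. A picture is of the moment at which its call begins: read the wrist's pose just before it.
A pose or a line that the arm cannot do raises bot.MotionError and nothing moves.
- bot.finish_job(): hands the job in, once; it reports no verdict.
The state is a dict: "clock": time; "joint_positions": joint angles; "qvel": joint speeds; "effort": joint torques, N m; "ee_pos": TCP position; "tool_rot": TCP orientation; "ft_force": force on the tool from outside, world axes, zero at the start; "moment": the same for the moment, N m; "grip_width": finger opening in mm.
Only numpy, scipy, OpenCV 4.12 (cv2) and the standard library are available. Lean on these libraries where they do the work, as an engineer would, in place of code of your own. Each camera call takes 0.05 s, during which the arm holds its last target.

### The job

The praline stand lies in pieces on the counter: put it up on its walnut foot, one piece after another, the large tray first, then the middle tray, then the small tray, and the wooden finial last. Seat every piece fully down and level on the one below, set it down gently rather than letting it drop, and leave the bell, the chocolate cup and the chocolate log where they are.

Things in the scene. Friction and masses are not known exactly. Their poses are not given: they have to be found in the camera images.
- stand_foot: foot of the stand, fixed: round dark walnut disc 140 mm wide, 14 mm thick, with a brass post whose flat shoulder (48 mm wide) is 50 mm above the counter; on it a tapered spigot 18 mm tall, 24 mm thick at its base, 12 mm at its tip. Origin: centre of the underside, z up. The large tray's origin ends 50 mm above this one
- tray_large: large tray, some 0.34 kg: white round plate 170 mm wide, 6 mm thick, rim 10 mm high; in its middle an upright brass column 36 mm thick (grip it there), shoulder 75 mm above the underside, on it a tapered spigot 16 mm tall, 19 to 9 mm thick. Socket in the underside 28 mm wide, 22 mm deep (fits the foot's spigot). Origin: centre of the underside, z up. The middle tray ends 75 mm above it
- tray_middle: middle tray, some 0.24 kg: white round plate 132 mm wide, 6 mm thick, rim 10 mm high; brass column 32 mm thick (grip it there), shoulder 70 mm above the underside, on it a tapered spigot 14 mm tall, 14 to 7 mm thick. Socket in the underside 23 mm wide, 20 mm deep (fits the large tray's spigot). Origin: centre of the underside, z up. The small tray ends 70 mm above it
- tray_small: small tray, some 0.15 kg: white round plate 96 mm wide, 6 mm thick, rim 10 mm high; brass column 27 mm thick (grip it there), shoulder 50 mm above the underside, on it a tapered spigot 12 mm tall, 10 to 5 mm thick. Socket in the underside 18 mm wide, 18 mm deep (fits the middle tray's spigot). Origin: centre of the underside, z up. The finial ends 50 mm above it
- finial: finial, some 0.08 kg: small upright round knob, dark wood above a brass collar, 34 mm thick, 58 mm tall, straight-sided up to 44 mm, domed above. Socket in the underside 14 mm wide, 16 mm deep (fits the small tray's spigot). Origin: centre of the underside, z up
- service_bell: bystander, to be left alone: steel counter bell, 80 mm across, 60 mm tall, behind the pieces. Origin: centre of the underside. Left of it stands a fixed display block with pralines, 170 mm tall, right of it a fixed glass case, 478 mm tall; both lie farther than 0.57 m from the base axis, so draw in before swinging sideways
- choc_cup: bystander, to be left alone: fluted chocolate cup with cream filling, 37 mm across, 28 mm tall. Origin: centre of the underside
- choc_log: bystander, to be left alone: single moulded chocolate log lying flat, 42 mm long (along its y), 19 mm wide, 16 mm tall. Origin: centre of the underside

How it is judged (in metres and radians):
On the way, in this order (a step that is already met when the one before it is completed fails the run):
1. the large tray is seated upright on the foot, and has been let go (horizontal distance between tray_large and stand_foot below 0.006 m and z of tray_large in the frame of stand_foot between 0.046 and 0.054 m and angle between tray_large's own z axis and vertical below 0.06 rad and contact force between the fingers and tray_large below 0.05 N), for 0.2 s.
2. the middle tray is seated upright on the large tray, all below it still in place, and has been let go (horizontal distance between tray_large and stand_foot below 0.006 m and z of tray_large in the frame of stand_foot between 0.046 and 0.054 m and angle between each of tray_large, tray_middle's own z axis and vertical below 0.06 rad and horizontal distance between tray_middle and tray_large below 0.006 m and z of tray_middle in the frame of tray_large between 0.071 and 0.079 m and contact force between the fingers and tray_middle below 0.05 N), for 0.2 s.
3. the small tray is seated upright on the middle tray, all below it still in place, and has been let go (horizontal distance between tray_large and stand_foot below 0.006 m and z of tray_large in the frame of stand_foot between 0.046 and 0.054 m and angle between each of tray_large, tray_middle, tray_small's own z axis and vertical below 0.06 rad and horizontal distance between tray_middle and tray_large below 0.006 m and z of tray_middle in the frame of tray_large between 0.071 and 0.079 m and horizontal distance between tray_small and tray_middle below 0.006 m and z of tray_small in the frame of tray_middle between 0.066 and 0.074 m and contact force between the fingers and tray_small below 0.05 N), for 0.2 s.
4. the finial is seated upright on the small tray, all below it still in place, and has been let go (horizontal distance between tray_large and stand_foot below 0.006 m and z of tray_large in the frame of stand_foot between 0.046 and 0.054 m and angle between each of tray_large, tray_middle, tray_small, finial's own z axis and vertical below 0.06 rad and horizontal distance between tray_middle and tray_large below 0.006 m and z of tray_middle in the frame of tray_large between 0.071 and 0.079 m and horizontal distance between tray_small and tray_middle below 0.006 m and z of tray_small in the frame of tray_middle between 0.066 and 0.074 m and horizontal distance between finial and tray_small below 0.006 m and z of finial in the frame of tray_small between 0.046 and 0.054 m and contact force between the fingers and finial below 0.05 N), for 0.2 s.
At the end, for the whole second after the job is handed in: Large tray on the foot, middle tray on the large, small tray on the middle, finial on the small tray: each within 6 mm sideways and 4 mm in height of its seat on the piece below, upright to 0.06 rad, at rest and let go (all of step 4 and linear speed of each of tray_large, tray_middle, tray_small, finial below 0.02 m/s and angular speed of each of tray_large, tray_middle, tray_small, finial below 0.3 rad/s and contact force between the fingers and tray_large below 0.05 N and contact force between the fingers and tray_middle below 0.05 N and contact force between the fingers and tray_small below 0.05 N); the robot touches nothing.
It fails at once if a tray or the finial is dropped (moves faster than 0.6 m/s with no finger on it: a fall of some 2 cm) ((contact force between the fingers and tray_large below 0.05 N and linear speed of tray_large above 0.6 m/s) or (contact force between the fingers and tray_middle below 0.05 N and linear speed of tray_middle above 0.6 m/s) or (contact force between the fingers and tray_small below 0.05 N and linear speed of tray_small above 0.6 m/s) or (contact force between the fingers and finial below 0.05 N and linear speed of finial above 0.6 m/s)).
It fails at once if the bell, the chocolate cup or the chocolate log is shifted by more than 15 mm (distance of any of service_bell, choc_cup, choc_log from where it was at the start of the episode above 0.015 m).
It also fails if it takes over 144 s, if anything falls off the work surface, if the arm or the gripper's body presses on something with over 40 N, if the wrist force passes 120 N, or if a joint passes its speed limit or range.

## Working session

There is one attempt and no reset: what is moved stays moved. The work goes in short steps, each a Python script; the robot and the scene stay as the last script left them, time stands still between calls to the robot, and variables do not carry over. Pictures are saved under pics/ and viewed, and the job is handed in when it is done.

```bash
ls; mkdir -p pics; cat > h.py <<'E'
import numpy as np, cv2
from scipy.spatial.transform import Rotation as R
from rig import bot
def q2R(q): return R.from_quat([q[1],q[2],q[3],q[0]]).as_matrix()
def cloud(name):
    s=bot.read_state(); c=bot.read_camera(name)
    d=c['depth']; h,w=d.shape
    f=h/2/np.tan(np.radians(c['fovy'])/2)
    v,u=np.mgrid[0:h,0:w].astype(float)
    K=np.array([[f,0,c['cx']],[0,f,c['cy']],[0,0,1]])
    p=cv2.undistortPoints(np.stack([u.ravel(),v.ravel()],1).reshape(-1,1,2),K,np.array([c['k1'],0,0,0.])).reshape(h,w,2)
    P=np.dstack([p[...,0]*d,p[...,1]*d,d])
    if 'mount' in c:
        M=np.array(c['mount']); P=P@M[:3,:3].T+M[:3,3]
        P=P@q2R(s['tool_rot']).T+np.array(s['ee_pos'])
    else:
        A=np.array(c['attitude']); A=A if A.shape==(3,3) else q2R(A)
        P=P@A.T+np.array(c['eye'])
    P[d==0]=np.nan
    return c['image'],P,c
E
python3 - <<'E'
from h import *
for n in ['scene','top','wrist']:
    im,P,c=cloud(n); cv2.imwrite(f'pics/{n}0.png',im); np.save(f'{n}0.npy',P)
    print(n,{k:v for k,v in c.items() if k not in('image','depth')})
print(bot.read_state())
E
```

```text
pics
scene {'fovy': 45.8765808130752, 'cx': 255.33819622950307, 'cy': 195.7036413997241, 'k1': -0.15847300367755784, 'eye': array([-376.3043968 , -754.70212466,  629.53650909]), 'attitude': array([-0.47517677,  0.76524457, -0.37532605,  0.2184906 ])}
top {'fovy': 56.42828297974835, 'cx': 259.56244808027, 'cy': 195.59938979354146, 'k1': -0.10486365575079223, 'eye': array([ 374.97714644,  -21.18353217, 1152.0346162 ]), 'attitude': array([ 0.06191489, -0.70330278,  0.70644949, -0.04960716])}
wrist {'fovy': 68.34991879704522, 'cx': 251.43200830367675, 'cy': 191.28344641309025, 'k1': -0.027052085460233362, 'mount': array([[ 9.99999897e-01,  2.16457723e-04,  3.99973937e-04,
        -7.28240739e-01],
       [-3.19462884e-04, -2.91627381e-01,  9.56531949e-01,
        -1.47884056e+02],
       [ 3.23692079e-04, -9.56531977e-01, -2.91627282e-01,
         7.45101093e+01],
       [ 0.00000000e+00,  0.00000000e+00,  0.00000000e+00,
         1.00000000e+00]])}
{'clock': 0.15, 'joint_positions': array([-1.20456803e+00,  3.00336841e-01,  1.52140298e+00, -1.01639934e-05,
        1.32072024e+00, -6.66142101e-02]), 'qvel': array([ 0.00118925, -0.00307006, -0.00114788,  0.00138754, -0.00312572,
       -0.0012504 ]), 'effort': array([-1.18458960e-03, -5.43675470e+01, -3.61886787e+01, -1.12362782e-04,
        3.17901271e-03, -5.92280981e-05]), 'ee_pos': array([ 230.62489199, -499.120819  ,  226.37031786]), 'tool_rot': array([ 0.59588365, -0.59552513,  0.38121629, -0.38071858]), 'ft_force': array([-0.40944149,  0.16636994, -0.08550452]), 'moment': array([-0.01994021,  0.04604398,  0.0397729 ]), 'grip_width': 85.54376080858928}
```

View pics/top0.png

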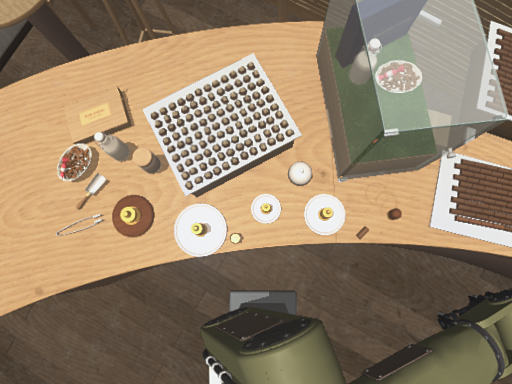

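View pics/scene0.png

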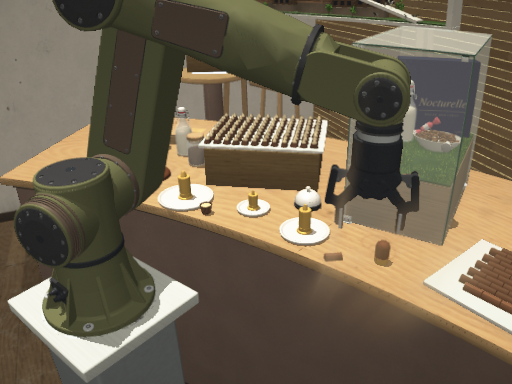

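View pics/wrist0.png

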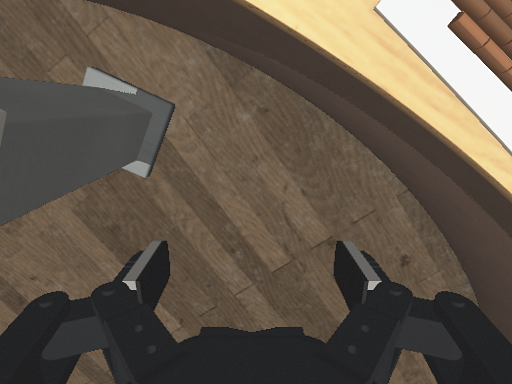

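The top view shows the foot at (132,215), large tray (200,229), cup (236,238), small tray (266,208), middle tray (325,214), bell (300,173), log (362,232) and finial (394,213). All the pieces stand upright.

```bash
cat > loc.py <<'E'
from h import *
def comp(mask,seed,r=45):
    n,l=cv2.connectedComponents(mask.astype(np.uint8),connectivity=4)
    h,w=mask.shape; best=None
    ids=[i for i in np.unique(l[max(0,seed[1]-r):seed[1]+r,max(0,seed[0]-r):seed[0]+r]) if i]
    return l,ids
E
python3 - <<'E'
from h import *
im=cv2.imread('pics/top0.png'); P=np.load('top0.npy'); Z=P[...,2]
S=dict(foot=(132,215,24),large=(200,229,30),small=(266,208,19),middle=(325,214,24),bell=(300,173,15),cup=(236,238,9),log=(362,232,9),finial=(394,213,9))
print('table z', np.nanmedian(Z[250:262,40:200]), np.nanmedian(Z[190:200,190:250]),np.nanmedian(Z[180:195,340:400]))
for k,(u,v,r) in S.items():
    sub=np.s_[v-r-4:v+r+4,u-r-4:u+r+4]
    p=P[sub].reshape(-1,3); p=p[~np.isnan(p[:,2])]
    q=p[p[:,2]>4]
    c,rad=cv2.minEnclosingCircle(q[:,:2].astype(np.float32)) 
    print(k,'n',len(q),'circ',np.round(c,1),round(rad,1),'zmax',q[:,2].max().round(1))
    for zl in (30,45,60):
        t=p[p[:,2]>zl]
        if len(t)>3: print('   z>',zl,len(t),t.mean(0).round(1),np.round((t.min(0)+t.max(0))/2,1),np.ptp(t,axis=0).round(0))
E
```

```text
table z -1.2974076957041234 -0.7573858253763319 -0.6343445521806643
foot n 1393 circ [500.1 421.8] 118.9 zmax 70.1
   z> 30 192 [493.3 414.5  51.2] [494.2 416.4  50.1] [45. 50. 40.]
   z> 45 189 [493.3 414.8  51.4] [494.2 416.4  57.7] [45. 50. 25.]
   z> 60 23 [493.1 414.6  65.4] [494.3 415.2  65.2] [16. 14. 10.]
large n 1699 circ [458.6 192.3] 136.3 zmax 142.6
   z> 30 141 [449.8 188.3  71.6] [485.1 151.   86.3] [143. 120. 113.]
   z> 45 129 [448.7 189.5  74.8] [485.  192.2  94.2] [109.  38.  97.]
   z> 60 118 [449.4 190.4  76.8] [485.  192.3 101.7] [109.  38.  82.]
small n 591 circ [522.7 -15.1] 91.2 zmax 60.5
   z> 30 60 [514.6 -20.5  49.3] [515.3 -20.5  45.8] [25. 22. 29.]
   z> 45 55 [515.6 -20.3  50.3] [516.3 -20.5  53. ] [23. 22. 15.]
middle n 1122 circ [ 489.  -214.7] 109.2 zmax 84.5
   z> 30 108 [ 494.8 -206.7   65.6] [ 495.9 -208.3   57.5] [31. 29. 54.]
   z> 45 97 [ 495.3 -207.5   68.9] [ 496.2 -208.4   65.3] [31. 29. 38.]
   z> 60 87 [ 495.9 -208.7   70.6] [ 496.2 -209.    72.5] [31. 28. 24.]
bell n 485 circ [ 639.7 -131.7] 70.9 zmax 63.0
   z> 30 345 [ 629.  -132.1   40.1] [ 629.3 -133.4   46.5] [66. 68. 33.]
   z> 45 41 [ 631.3 -133.5   50.6] [ 632.6 -136.6   54. ] [39. 38. 18.]
   z> 60 6 [ 629.9 -134.6   61.5] [ 630.3 -135.2   61.7] [10.  6.  3.]
cup n 145 circ [431.4  83.3] 45.4 zmax 30.7
log n 83 circ [ 446.3 -320.9] 31.2 zmax 17.3
finial n 150 circ [ 498.2 -434.8] 43.4 zmax 61.0
   z> 30 112 [ 491.1 -426.6   49.7] [ 492.2 -428.8   45.7] [34. 31. 31.]
   z> 45 88 [ 491.4 -428.4   52.8] [ 491.6 -428.9   53.3] [29. 31. 15.]
```

```bash
cat >> h.py <<'E'
def ori(phi):
    # tool y down, tool z (camera side) horizontal at azimuth phi
    z=np.array([np.cos(phi),np.sin(phi),0]); y=np.array([0,0,-1.]); x=np.cross(y,z)
    q=R.from_matrix(np.stack([x,y,z],1)).as_quat(); return np.array([q[3],q[0],q[1],q[2]])
A=dict(foot=(494,415),large=(453,191),small=(515.5,-20.5),middle=(496,-208.5),finial=(491.5,-428.5))
E
python3 - <<'E'
from h import *
s=bot.read_state(); M=q2R(s['tool_rot']); print(M.round(2), bot.tip_reach)
for k,(x,y) in A.items():
    a=np.arctan2(y,x)
    for z in (50,200,330,380):
        for off in (0,np.pi,np.pi/2,-np.pi/2):
            j=bot.ik([x,y,z],ori(a+off)); print(k,z,round(off,2),None if j is None else np.round(j,2))
E
```

```text
[[ 0.42 -0.    0.91]
 [-0.91  0.    0.42]
 [-0.   -1.    0.  ]] 19.0
foot 50 0 [ 0.64  0.69  1.38 -0.    1.07  1.51]
foot 50 3.14 [ 0.64  0.69  1.38 -0.    1.07 -1.63]
foot 50 1.57 [ 0.64  0.69  1.38 -0.    1.07 -0.06]
foot 50 -1.57 None
foot 200 0 [ 0.64  0.53  1.25 -0.    1.35  1.51]
foot 200 3.14 [ 0.64  0.53  1.25  0.    1.35 -1.63]
foot 200 1.57 [ 0.64  0.53  1.25 -0.    1.35 -0.06]
foot 200 -1.57 None
foot 330 0 [ 0.64  0.48  1.04 -0.    1.62  1.51]
foot 330 3.14 [ 0.64  0.48  1.04  0.    1.62 -1.63]
foot 330 1.57 [ 0.64  0.48  1.04 -0.    1.62 -0.06]
foot 330 -1.57 None
foot 380 0 [ 0.64  0.48  0.93 -0.    1.73  1.51]
foot 380 3.14 [ 0.64  0.48  0.93  0.    1.73 -1.63]
foot 380 1.57 [ 0.64  0.48  0.93 -0.    1.73 -0.06]
foot 380 -1.57 None
large 50 0 [ 0.32  0.4   1.84 -0.    0.89  1.5 ]
large 50 3.14 [ 0.32  0.4   1.84 -0.    0.89 -1.65]
large 50 1.57 [ 0.32  0.4   1.84 -0.    0.89 -0.07]
large 50 -1.57 None
large 200 0 [ 0.32  0.19  1.72 -0.    1.23  1.5 ]
large 200 3.14 [ 0.32  0.19  1.72 -0.    1.23 -1.65]
large 200 1.57 [ 0.32  0.19  1.72 -0.    1.23 -0.07]
large 200 -1.5
[... 1804 characters left out ...]
 0.7   1.35 -0.    1.08  1.51]
finial 50 3.14 [-0.77  0.7   1.35 -0.    1.08 -1.63]
finial 50 1.57 [-0.77  0.7   1.35 -0.    1.08 -0.06]
finial 50 -1.57 None
finial 200 0 [-0.77  0.55  1.23 -0.    1.36  1.51]
finial 200 3.14 [-0.77  0.55  1.23 -0.    1.36 -1.63]
finial 200 1.57 [-0.77  0.55  1.23 -0.    1.36 -0.06]
finial 200 -1.57 None
finial 330 0 [-0.77  0.5   1.02 -0.    1.63  1.51]
finial 330 3.14 [-0.77  0.5   1.02 -0.    1.63 -1.63]
finial 330 1.57 [-0.77  0.5   1.02 -0.    1.63 -0.06]
finial 330 -1.57 None
finial 380 0 [-0.77  0.5   0.9  -0.    1.74  1.51]
finial 380 3.14 [-0.77  0.5   0.9  -0.    1.74 -1.63]
finial 380 1.57 [-0.77  0.5   0.9  -0.    1.74 -0.06]
finial 380 -1.57 None
```

```bash
cat >> h.py <<'E'
def phi_of(x,y): return np.arctan2(y,x)+np.pi/2
def lookpose(x,y,z,back=30):
    p=phi_of(x,y); d=np.array([np.cos(p),np.sin(p)])
    return [x-back*d[0],y-back*d[1],z],ori(p)
def measure(x,y,zs,rad,name,zc=220,tol=3,move=True):
    if move:
        pos,o=lookpose(x,y,zc); bot.move_to(pos,o); bot.dwell(0.2)
    im,P,c=cloud('wrist'); cv2.imwrite(f'pics/{name}.png',im)
    m=(np.hypot(P[...,0]-x,P[...,1]-y)<rad+20)&(np.abs(P[...,2]-zs)<tol)
    n,l,st,_=cv2.connectedComponentsWithStats(m.astype(np.uint8),connectivity=8)
    m=l==1+np.argmax(st[1:,4])
    q=P[m]; ce,r=cv2.minEnclosingCircle(q[:,:2].astype(np.float32))
    print(name,len(q),'minencl',np.round(ce,1),round(r,1),'mean',q.mean(0).round(1),'zmed',np.median(q[:,2]).round(1))
    return np.array(ce),P
E
python3 - <<'E'
from h import *
bot.move_gripper(85)
measure(*A['large'],75,18,'w_large'); 
measure(*A['foot'],50,24,'w_foot')
print(bot.read_state()['clock'],bot.read_state()['grip_width'])
E
```

```text
w_large 665 minencl [447.8 192.1] 18.0 mean [447.5 193.1  75.8] zmed 75.8
w_foot 1096 minencl [493.4 418.1] 24.0 mean [493.  418.7  50.9] zmed 50.9
4.2917 84.85115309558599
```

View pics/w_large.png

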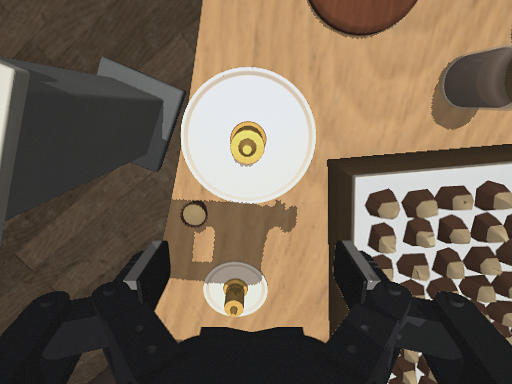

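View pics/w_foot.png

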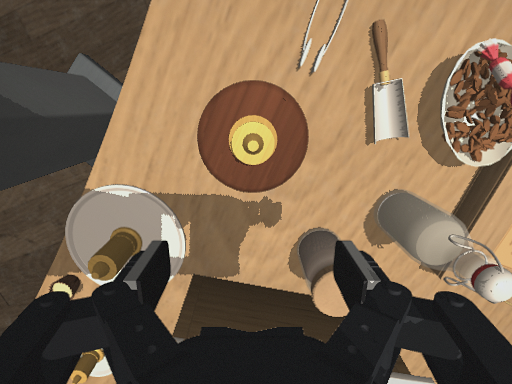

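The wrist view shows the large tray's column at (248,145) and the foot's post at (252,142). Their fitted radii of 18 and 24 mm match the specs. Next I pick up the large tray.

```bash
cat >> h.py <<'E'
def st(msg=''):
    s=bot.read_state(); print(msg,'t',round(s['clock'],1),'p',np.round(s['ee_pos'],1),'F',np.round(s['ft_force'],1),'w',round(s['grip_width'],1)); return s
def pick(xy,zg,carry,grip=50,opening=85,approach=60):
    x,y=xy; o=ori(phi_of(x,y))
    bot.move_to([x,y,zg+approach+40],o)
    bot.servo_line([x,y,zg],speed=120); bot.dwell(0.2); st('at')
    bot.move_gripper(5,grip); bot.dwell(0.2); s=st('gripped')
    bot.servo_line([x,y,zg+15],speed=60); bot.dwell(0.2); st('lift15')
    bot.servo_line([x,y,carry],speed=150); bot.dwell(0.2); st('carry')
E
python3 - <<'E'
from h import *
bot.move_to([355,160,200],ori(phi_of(447.8,192.1)))
pick((447.8,192.1),46,190)
im,P,c=cloud('wrist'); cv2.imwrite('pics/g_large.png',im); np.save('g_large.npy',P)
E
```

```text
at t 7.1 p [448.1 192.2  46.5] F [-0.1  0.8 -0.5] w 85.0
gripped t 7.8 p [447.8 192.1  46.3] F [-2.5 -1.8  4.4] w 34.8
lift15 t 8.4 p [447.7 192.   60.8] F [ 0.1  0.  -3.2] w 34.4
carry t 9.6 p [447.6 192.  189.3] F [ 0.1  0.3 -3. ] w 34.2
```

View pics/g_large.png

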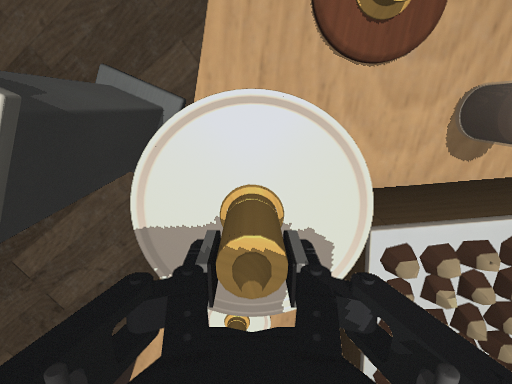

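The large tray is held, with its spigot at (250,268) between the pads. I'll check its tilt and offset in the hand, then carry it over.

```bash
cat >> h.py <<'E'
def inhand(P,tcp,phi,hs,R_,rc):
    # hs: shoulder height over TCP; plate plane + rim-circle fit; offsets relative to TCP
    T=np.array(tcp); Q=P-T
    d=np.hypot(Q[...,0],Q[...,1])
    m=(d<R_-12)&(d>rc+10)&(Q[...,2]<-25)&(Q[...,2]>-60)
    q=Q[m]; zz=np.median(q[:,2]); q=q[np.abs(q[:,2]-zz)<5]
    co,*_=np.linalg.lstsq(np.c_[q[:,:2],np.ones(len(q))],q[:,2],rcond=None)
    print('plate plane tilt',co[:2].round(3),'z rel tcp',co[2].round(1),len(q))
    m=(d<rc+8)&(np.abs(Q[...,2]-hs)<4); q=Q[m]
    if len(q)>10:
        ce,r=cv2.minEnclosingCircle(q[:,:2].astype(np.float32)); print('shoulder centre rel tcp',np.round(ce,1),round(r,1),len(q),'z',np.median(q[:,2]).round(1))
    m=(d<R_+8)&(d>R_-15)&(np.abs(Q[...,2]-(co[2]+4))<4.5); q=Q[m]
    from scipy.optimize import least_squares
    # outer edge: per-azimuth max radius
    a=np.round(np.degrees(np.arctan2(q[:,1],q[:,0]))/3).astype(int); e=[]
    for k in np.unique(a):
        t=q[a==k]; e.append(t[np.argmax(np.hypot(t[:,0],t[:,1]))])
    e=np.array(e); f=least_squares(lambda v:np.hypot(e[:,0]-v[0],e[:,1]-v[1])-R_,[0,0],loss='soft_l1')
    print('rim centre rel tcp',f.x.round(1),len(e), 'rms',np.sqrt(np.mean(f.fun**2)).round(2))
E
python3 - <<'E'
from h import *
P=np.load('g_large.npy'); inhand(P,[447.6,192,189.3],0,29,85,18)
E
```

```text
plate plane tilt [-0. -0.] z rel tcp -39.5 19882
shoulder centre rel tcp [-2.3  5.4] 23.9 3021 z 29.5
rim centre rel tcp [-0.2  0.4] 105 rms 0.9
```

```bash
cat >> h.py <<'E'
def go(xy,zc,rin=430):
    """draw in, swing, extend to above xy with tcp height zc"""
    p=np.array(bot.read_state()['ee_pos']); z0=p[2]
    a0=np.arctan2(p[1],p[0]); q0=bot.read_state()['tool_rot']
    if np.hypot(p[0],p[1])>rin+5: bot.servo_line([rin*np.cos(a0),rin*np.sin(a0),max(z0,min(zc,z0+100))],speed=200)
    a1=np.arctan2(xy[1],xy[0]); o=ori(phi_of(*xy))
    bot.move_to([rin*np.cos(a1),rin*np.sin(a1),zc],o)
    bot.servo_line([xy[0],xy[1],zc],speed=180); bot.dwell(0.3); st('above')
def place(xy,zseat,gap=30,fthr=6):
    bot.servo_line([xy[0],xy[1],zseat+gap],speed=100)
    bot.dwell(0.1); st('pre')
    r=bot.servo_line([xy[0],xy[1],zseat-4],speed=15,until_force=fthr); s=st('contact %s'%r); return r
E
python3 - <<'E'
from h import *
go((493.4,418.1),190)
print(place((493.6,417.7),95.5)); bot.dwell(0.2); st()
im,P,c=cloud('wrist'); cv2.imwrite('pics/p_large.png',im)
s=bot.read_state(); inhand(P,s['ee_pos'],0,29,85,18)
E
```

```text
above t 12.3 p [493.3 418.  190.3] F [-0.6  0.  -3.2] w 34.3
pre t 13.2 p [493.9 417.9 126.4] F [ 0.2 -0.1 -3.4] w 34.4
contact True t 14.9 p [493.6 417.7  96.3] F [-1.3 -1.4  5.3] w 34.4
True
 t 15.1 p [493.6 417.7  96.3] F [-1.9 -0.2  4.7] w 34.3
plate plane tilt [ 0. -0.] z rel tcp -39.5 19885
shoulder centre rel tcp [-3.6  4.1] 24.0 3041 z 29.5
rim centre rel tcp [-0.1  0.4] 105 rms 0.57
```

View pics/p_large.png

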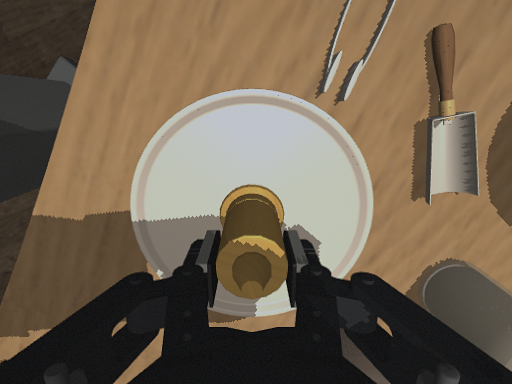

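Contact came at z 96.3, where the seat is expected, and the tray is level. I'll release it, measure it, then survey the middle tray.

```bash
cat >> h.py <<'E'
def release(xy,opening,zup):
    bot.move_gripper(opening); bot.dwell(0.4); st('open')
    p=bot.read_state()['ee_pos']
    bot.servo_line([p[0],p[1],zup],speed=120); bot.dwell(0.1)
E
python3 - <<'E'
from h import *
xy=(493.6,417.7)
release(xy,85,220)
c,_=measure(*xy,125,18,'m_large',zc=270)
print('err to foot',c-np.array([493.4,418.1]))
A2=A['middle']
bot.servo_line([430*np.cos(.7),430*np.sin(.7),270],speed=250)
measure(*A2,70,16,'w_middle')
st()
E
```

```text
open t 16.1 p [493.1 417.3  95. ] F [ 0.2 -0.4  0.1] w 85.3
m_large 663 minencl [493.9 417.9] 18.0 mean [493.3 418.8 125.8] zmed 125.8
err to foot [ 0.51488647 -0.21236572]
w_middle 562 minencl [ 495.7 -207.5] 15.9 mean [ 495.8 -207.1   70.7] zmed 70.8
 t 21.2 p [ 484.6 -235.7  220.1] F [-0.2 -0.3 -0.8] w 85.1
```

View pics/m_large.png

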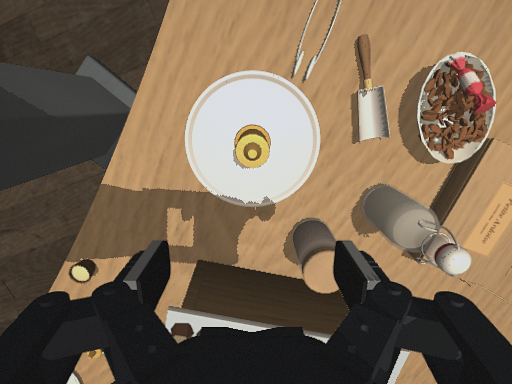

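View pics/w_middle.png

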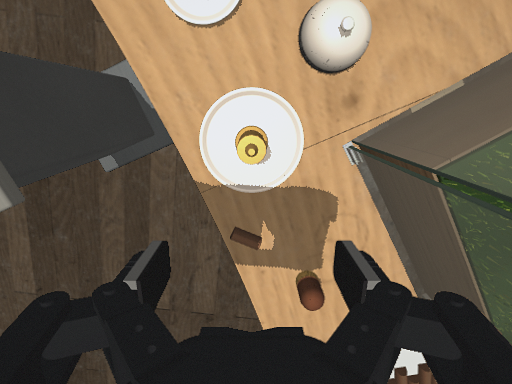

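The large tray is seated: its shoulder is 0.5 mm off the foot's axis, and its height is right. The middle tray's column is at (252,146) in its view.

```bash
python3 - <<'E'
from h import *
pick((495.7,-207.5),43,180)
s=bot.read_state(); im,P,c=cloud('wrist'); cv2.imwrite('pics/g_middle.png',im)
inhand(P,s['ee_pos'],0,27,66,16)
go((493.9,417.9),250)
s=bot.read_state(); im,P,c=cloud('wrist')
inhand(P,s['ee_pos'],0,27,66,16)
E
```

```text
at t 22.9 p [ 496.  -207.7   43.6] F [-0.2  0.1  0.9] w 85.0
gripped t 23.6 p [ 495.9 -207.6   43.2] F [ 2.4 -0.3  4.1] w 30.3
lift15 t 24.2 p [ 495.5 -207.4   57.7] F [-0.   0.  -2.8] w 30.3
carry t 25.4 p [ 495.5 -207.4  179.2] F [-0.4 -0.5 -2.8] w 30.1
plate plane tilt [-0.001  0.   ] z rel tcp -36.5 9355
shoulder centre rel tcp [2.3 4.6] 22.5 2632 z 27.4
rim centre rel tcp [-0.3  0.2] 104 rms 1.12
above t 29.5 p [493.8 417.8 250.3] F [ 0.1  0.2 -3.2] w 30.6
plate plane tilt [0.001 0.   ] z rel tcp -36.5 9342
shoulder centre rel tcp [-3.3  3.7] 21.9 2622 z 27.5
rim centre rel tcp [0.2 0.4] 103 rms 0.48
```

View pics/g_middle.png

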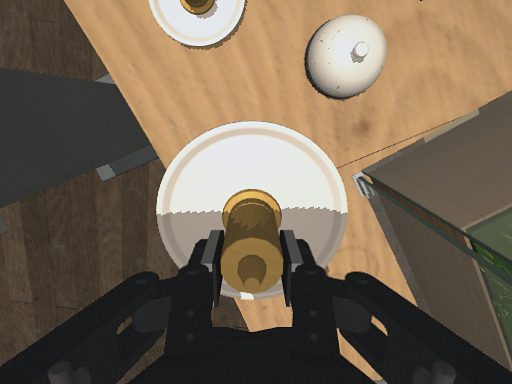

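The middle tray is held level and centred, with its spigot at (252,270). Placing it now.

```bash
python3 - <<'E'
from h import *
xy=(493.8,417.6)
print(place(xy,168,gap=28)); bot.dwell(0.2); s=st()
im,P,c=cloud('wrist'); inhand(P,s['ee_pos'],0,27,66,16); cv2.imwrite('pics/p_middle.png',im)
E
```

```text
pre t 30.4 p [494.1 417.8 197. ] F [-0.1  0.7 -3.5] w 30.3
contact True t 32.0 p [493.9 417.6 168.2] F [-0.9  0.5  3.9] w 30.5
True
 t 32.2 p [493.8 417.6 168.2] F [-0.2 -0.3  4.6] w 30.8
plate plane tilt [ 0.001 -0.   ] z rel tcp -36.4 9348
shoulder centre rel tcp [-3.5  4.3] 21.9 2626 z 27.5
rim centre rel tcp [0.2 0.3] 103 rms 0.43
```

View pics/p_middle.png

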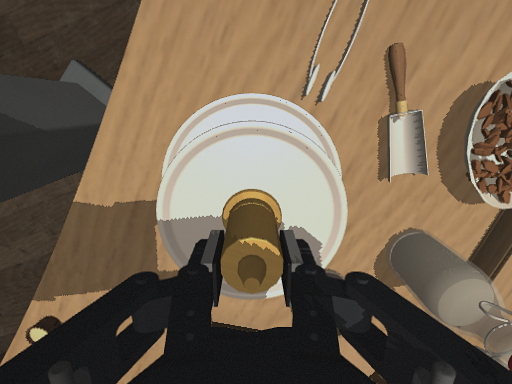

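It's seated at z 168.2, concentric over the large tray. Release, verify, then look at the small tray.

```bash
python3 - <<'E'
from h import *
xy=(493.8,417.6)
release(xy,80,300)
c,_=measure(*xy,195,16,'m_middle',zc=340)
bot.servo_line([430*np.cos(.7),430*np.sin(.7),320],speed=250)
measure(*A['small'],50,13.5,'w_small',zc=200)
st()
E
```

```text
open t 33.2 p [493.4 417.3 167. ] F [-0.8 -0.7  0.5] w 80.1
m_middle 584 minencl [494.3 417.7] 15.8 mean [493.9 418.3 195.8] zmed 195.7
w_small 422 minencl [515.1 -19.1] 13.3 mean [515.1 -18.7  50.8] zmed 50.8
 t 37.9 p [514.4 -49.9 200.3] F [-0.   0.5  0. ] w 80.0
```

View pics/m_middle.png

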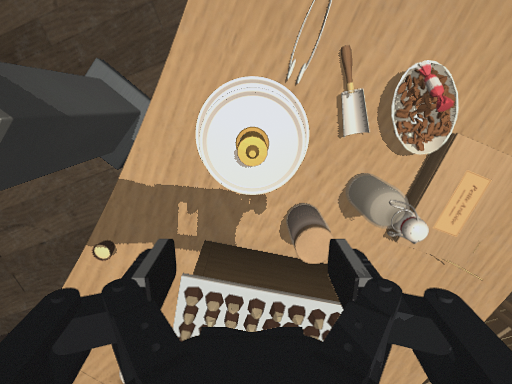

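View pics/w_small.png

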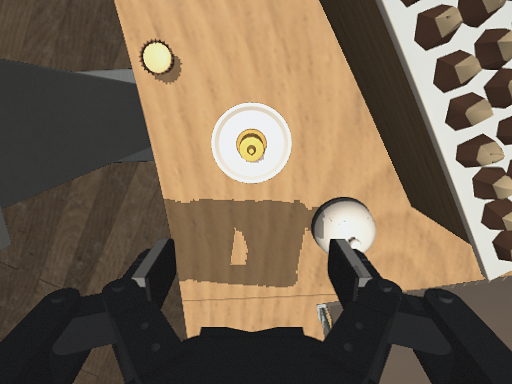

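The middle tray is seated: shoulder z 195, within 0.5 mm of the axis. The small tray's column is at (251,147).

```bash
python3 - <<'E'
from h import *
bot.move_gripper(64)
pick((515.1,-19.1),33,180,grip=40)
s=bot.read_state(); im,P,c=cloud('wrist'); cv2.imwrite('pics/g_small.png',im)
inhand(P,s['ee_pos'],0,17,48,13.5)
go((494.2,417.7),320)
s=bot.read_state(); im,P,c=cloud('wrist')
inhand(P,s['ee_pos'],0,17,48,13.5)
E
```

```text
at t 39.7 p [515.4 -19.1  33.6] F [ 0.1  0.8 -0.1] w 63.9
gripped t 40.4 p [515.2 -19.1  33.3] F [-1.9 -0.   6.4] w 25.2
lift15 t 41.0 p [514.9 -19.1  47.8] F [ 0.3  0.1 -2.1] w 25.2
carry t 42.2 p [514.9 -19.1 179.3] F [ 0.2  0.2 -0.9] w 25.1
plate plane tilt [-0. -0.] z rel tcp -26.6 3155
shoulder centre rel tcp [0.2 4.4] 19.4 1827 z 17.3
rim centre rel tcp [-0.2  0.2] 102 rms 0.82
above t 45.9 p [494.1 417.6 320.3] F [ 0.1  0.5 -1. ] w 25.3
plate plane tilt [0. 0.] z rel tcp -26.6 3155
shoulder centre rel tcp [-3.3  3.2] 19.9 1822 z 17.3
rim centre rel tcp [0.1 0.4] 103 rms 1.32
```

View pics/g_small.png

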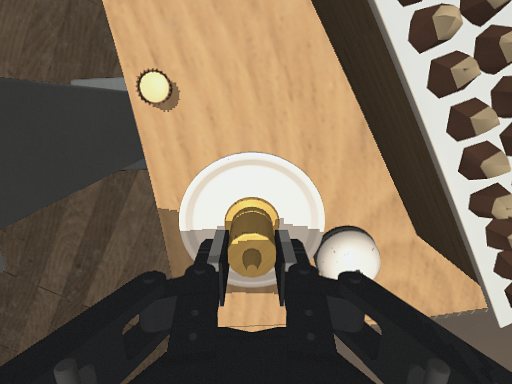

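The small tray is held level, with its spigot at (252,255). Placing it now.

```bash
python3 - <<'E'
from h import *
xy=(494.1,417.4)
print(place(xy,228,gap=28,fthr=5)); bot.dwell(0.2); s=st()
im,P,c=cloud('wrist'); inhand(P,s['ee_pos'],0,17,48,13.5); cv2.imwrite('pics/p_small.png',im)
E
```

```text
pre t 46.9 p [494.3 417.6 257. ] F [-0.5  0.9 -1.1] w 24.8
contact True t 48.5 p [494.2 417.5 228.3] F [-0.1 -1.   4.9] w 24.7
True
 t 48.7 p [494.2 417.4 228.4] F [-1.2  0.3  6.2] w 25.0
plate plane tilt [ 0. -0.] z rel tcp -26.5 3164
shoulder centre rel tcp [-3.4  3.4] 19.8 1824 z 17.4
rim centre rel tcp [0.1 0.4] 103 rms 1.32
```

View pics/p_small.png

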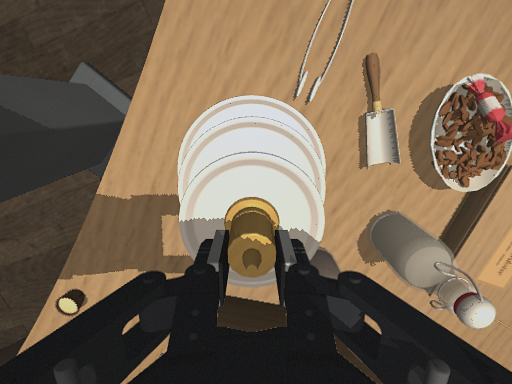

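```bash
python3 - <<'E'
from h import *
xy=(494.1,417.4)
release(xy,62,340)
c,_=measure(*xy,245,13.5,'m_small',zc=390)
bot.servo_line([430*np.cos(.7),430*np.sin(.7),360],speed=250)
bot.move_to([430*np.cos(-.72),430*np.sin(-.72),250],ori(phi_of(*A['finial'])))
measure(*A['finial'],51,15,'w_finial',zc=200,tol=8)
st()
E
```

```text
open t 49.6 p [493.9 417.2 227.3] F [0.2 0.1 0.1] w 61.8
m_small 443 minencl [494.2 417.7] 13.3 mean [494.1 418.1 245.8] zmed 245.8
w_finial 763 minencl [ 492.4 -429.3] 16.9 mean [ 493.3 -428.    53.6] zmed 54.3
 t 55.7 p [ 471.7 -450.8  201.1] F [-1.   0.  -0.2] w 62.1
```

View pics/m_small.png

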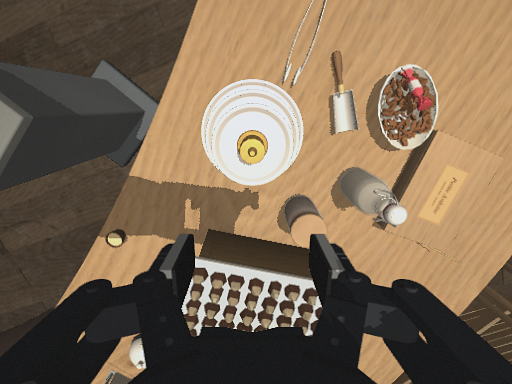

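View pics/w_finial.png

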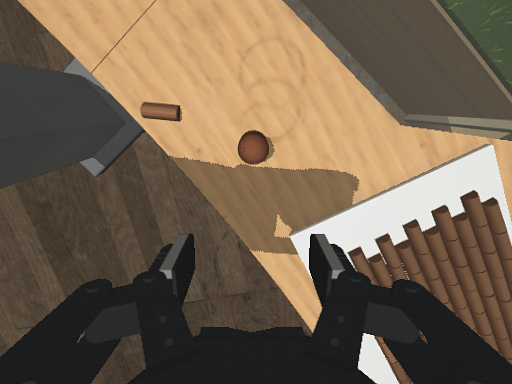

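The small tray is seated (shoulder z 245). The finial is at (254,147), and its radius fit of 16.9 mm matches the spec.

```bash
python3 - <<'E'
from h import *
pick((492.4,-429.3),28,150,grip=30)
s=bot.read_state(); im,P,c=cloud('wrist'); cv2.imwrite('pics/g_fin.png',im)
def top(P,s):
    Q=P-np.array(s['ee_pos']); m=(np.hypot(Q[...,0],Q[...,1])<22)&(Q[...,2]>17)&(Q[...,2]<34)
    q=Q[m]; ce,r=cv2.minEnclosingCircle(q[:,:2].astype(np.float32)); k=q[q[:,2]>q[:,2].max()-1.5]
    print('fin rel tcp',np.round(ce,1),round(r,1),'ztop',np.percentile(q[:,2],99).round(1),'apex',k.mean(0).round(1),len(q))
top(P,s)
go((494.2,417.7),340)
s=bot.read_state(); im,P,c=cloud('wrist'); cv2.imwrite('pics/g_fin2.png',im); top(P,s)
E
```

```text
at t 57.3 p [ 492.6 -429.5   28.7] F [0.4 0.1 0.5] w 62.1
gripped t 57.8 p [ 492.5 -429.4   28.3] F [-0.6  0.8  5.8] w 32.3
lift15 t 58.4 p [ 492.3 -429.2   42.6] F [ 0.   1.1 -1.5] w 32.4
carry t 59.5 p [ 492.2 -429.1  149. ] F [ 0.1  0.2 -0.7] w 32.5
fin rel tcp [1.1 1.3] 21.2 ztop 33.0 apex [ 2.3  4.  33.2] 3538
above t 64.6 p [494.1 417.6 340.3] F [-0.4  0.3 -1.2] w 32.5
fin rel tcp [-1.4  1.7] 20.9 ztop 33.1 apex [-2.   4.3 33.2] 3538
```

View pics/g_fin2.png

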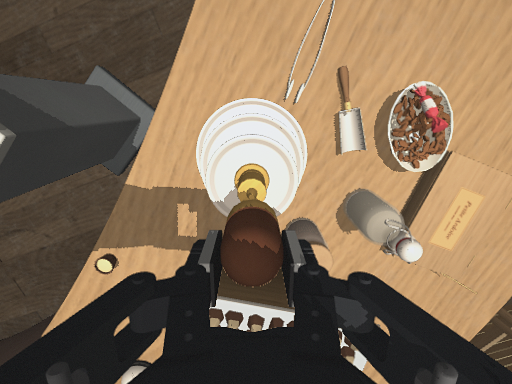

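The apex estimate may be contaminated by finger pixels, so I'll check the dome itself before placing.

```bash
python3 - <<'E'
from h import *
from scipy.optimize import least_squares
s=bot.read_state(); im,P,c=cloud('wrist'); 
Q=(P-np.array(s['ee_pos']))@q2R(s['tool_rot'])  # tool frame: x jaw, y down, z
for v in range(205,290,6): print(v,Q[v,252].round(1),im[v,252])
# colour seg reddish dark
b,g,r=[im[...,i].astype(int) for i in range(3)]
m=(r>g+15)&(np.abs(Q[...,0])<19)&(np.abs(Q[...,2])<25)&(Q[...,1]<0)
m[:200]=0
q=Q[m]; print(len(q),q.min(0),q.max(0))
cyl=q[(q[:,1]>-15)&(q[:,1]<-2)]
f=least_squares(lambda v:np.hypot(cyl[:,0]-v[0],cyl[:,2]-v[1])-17,[0,0],loss='soft_l1'); print('cyl centre (tool x,z)',f.x,len(cyl),np.std(f.fun))
E
```

```text
205 [ 0.6 14.2 16.9] [ 48  86 110]
211 [ 0.6  3.5 17.1] [29 36 56]
217 [ 0.6 -5.1 16.9] [29 37 57]
223 [  0.6 -13.3  16.9] [31 41 62]
229 [  0.5 -19.4  16.3] [38 47 75]
235 [  0.5 -22.5  14.6] [41 58 93]
241 [  0.5 -24.7  12.5] [31 38 61]
247 [  0.5 -27.3  10.7] [34 45 71]
253 [  0.5 -28.7   8.3] [35 46 74]
259 [  0.5 -29.4   5.4] [34 47 76]
265 [  0.5 -30.1   2.6] [34 47 74]
271 [  0.5 -30.4  -0.4] [34 48 76]
277 [  0.5 -29.3  -4.5] [34 47 74]
283 [  0.5 -28.9  -8.2] [34 46 71]
289 [   1.4  252.5 -217.1] [41 55 70]
3667 [-16.06494558 -81.58079949 -13.73781219] [18.42027223 -0.025051   18.05812047]
cyl centre (tool x,z) [0.40088282 0.13766537] 480 0.2487865771580311
```

The finial is centred to within 0.5 mm and vertical. Placing it now.

```bash
python3 - <<'E'
from h import *
xy=(494.2,417.5)
print(place(xy,273.3,gap=24,fthr=4)); bot.dwell(0.3); s=st()
im,P,c=cloud('wrist'); cv2.imwrite('pics/p_fin.png',im)
im,P,c=cloud('scene'); cv2.imwrite('pics/scene1.png',im)
E
```

```text
pre t 65.4 p [494.4 417.6 298.3] F [ 0.1  0.1 -1.2] w 32.7
contact True t 66.8 p [494.3 417.5 273.3] F [ 0.7 -0.4  6. ] w 32.8
True
 t 67.1 p [494.2 417.5 273.3] F [-0.9 -0.3  5.6] w 32.5
```

View pics/p_fin.png

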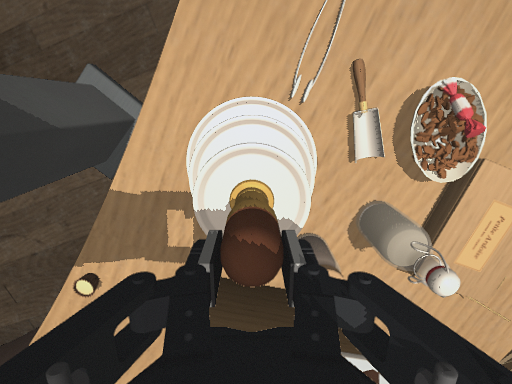

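View pics/scene1.png

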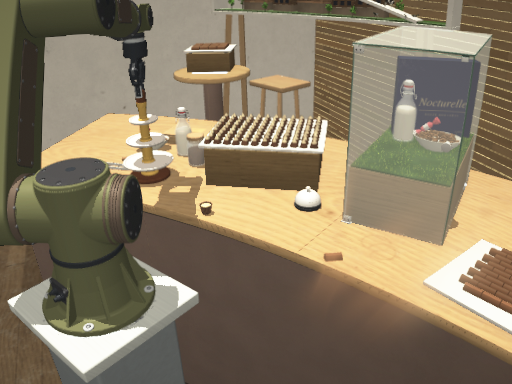

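Contact came at 273.3, the seat height. The scene view shows the stand upright at (145,145) and the bystanders in place. Release and retreat.

```bash
python3 - <<'E'
from h import *
xy=(494.2,417.5)
release(xy,60,385)
pos,o=lookpose(*xy,400)
try:
    measure(*xy,298,15,'m_fin',zc=400,tol=7)
except bot.MotionError as e: print(e)
bot.servo_line([400*np.cos(.7),400*np.sin(.7),385],speed=150)
bot.move_joints([-0.9,0.1,1.5,0,1.5,0]); bot.dwell(0.3)
im,P,c=cloud('top'); cv2.imwrite('pics/top1.png',im)
Z0=np.load('top0.npy')
for k,(u,v,r) in dict(bell=(300,173,15),cup=(236,238,9),log=(362,232,9)).items():
    for Q in (Z0,P):
        q=Q[v-r:v+r,u-r:u+r].reshape(-1,3); q=q[q[:,2]>5]; print(k,q.mean(0).round(1),len(q))
im,P,c=cloud('scene'); cv2.imwrite('pics/scene2.png',im)
st()
E
```

```text
open t 68.0 p [494.1 417.4 272.3] F [-0.3 -0.6 -0.1] w 60.2
m_fin 1010 minencl [494.6 418.1] 16.7 mean [493.6 419.3 299.2] zmed 299.7
bell [ 625.7 -130.4   34.8] 465
bell [ 625.5 -130.2   34.7] 465
cup [420.   76.   24.3] 95
cup [420.2  76.2  24. ] 93
log [ 435.9 -328.5   12. ] 74
log [ 435.7 -328.9   12.1] 73
 t 74.2 p [ 338.8 -367.9  340.3] F [ 0.3 -0.2 -0.1] w 60.2
```

View pics/scene2.png

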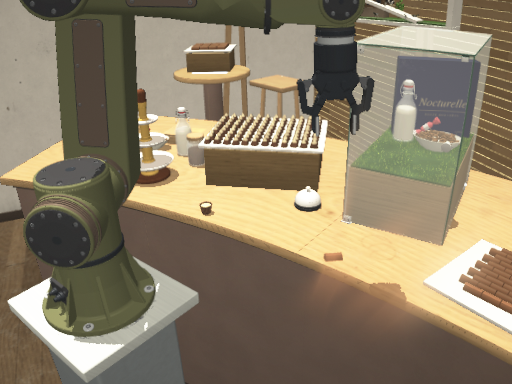

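View pics/m_fin.png

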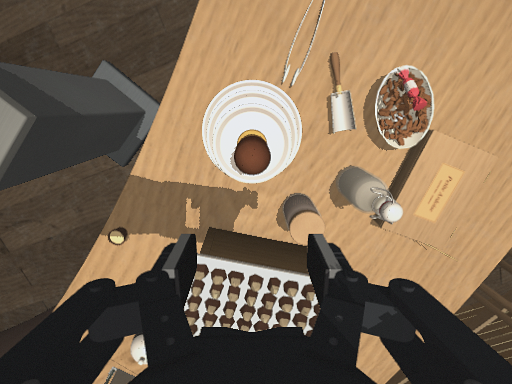

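The finial (252,155) sits on the stack axis, the stand is complete and upright, the bystanders are unmoved and the arm is clear. I'm handing the job in.

```bash
python3 - <<'E'
from rig import bot
bot.finish_job()
E
```

```text
the job is handed in; nothing more can be done
```

The praline stand is up on its foot: I placed the large, middle and small trays and then the finial. Each was lowered slowly until it touched at its expected seat height, then let go. I handed the job in at about 74 s; no verdict was reported.

**Stack:** after each release the wrist camera put the tray shoulders at z ≈ 125.8, 195.7 and 245.8 mm. Those match the expected 125, 195 and 245 mm given the camera's steady offset of about 0.8 mm. Sideways, every piece was within about 1.2 mm of the foot's axis. The trays read level while still held at their seats, and the finial was upright before I set it down. I did not fit tilt again after letting go.

**Finial:** its height was checked by where it made contact and by the pictures, because the dome gives no flat surface to measure after release.

**Bystanders:** the bell, cup and log measured within 0.5 mm of where they started, and the arm was clear of everything at the end.

**One disagreement:** my first in-hand estimates of the shoulder and finial centres were off by 4–5 mm because finger pixels got into the fit. Rim fits for the trays and a cylinder fit for the finial showed them within about 0.5 mm of centre.

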